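# Cap the studio camera's lens

## Robot

A 6-joint arm with a two-finger parallel gripper is mounted at the origin on the work surface. World frame = base frame: x ahead of the robot, y to its left, z up, the work surface at z = 0. Lengths are in mm, angles in rad, forces in N, time in s.
With the tool pointing down it reaches from about 275 to 750 mm from the base axis. Payload 10.2 kg.
Tool frame: the origin (TCP) lies at the very end of the fingers, on their centre line; the grasp point (between the pads) lies 19 mm behind it; z points along the fingers, y is the line along which they close (so a half turn about z gives the same grasp; the last joint's range is limited). The gripper opens to 85 mm and grips with 20 to 120 N. Pads are 22 mm wide; open, the fingers measure 114 mm over their backs; the gripper's body (76 mm by 85 mm) begins 54 mm behind the grasp point. The pads swing forward as they close: fully open they stand 13 mm farther back than shut.
Start: joints at [1.006, 0.313, 1.498, -0, 1.331, -0.223], TCP at [175.984, 494.632, 231.294] pointing down, gripper open.
Joint ranges: [-2.94, 2.94], [-0.97, 2.17], [0.19, 2.56], [-1.23, 4.37], [0.02, 3.11], [-2.88, 2.88]. Speed limits (rad/s): [2.39, 2.39, 3.01, 3.14, 3.14, 3.14].

## Interface

Orientations are given as a unit quaternion [w, x, y, z].
In Python, from rig import ctrl, optics gives the robot as it stands. The module is installed in compiled form; this text tells all that it offers.
- The arm moves only by the shell command python3 -m handwheel 'ROWS' [FORCE]. ROWS is JSON, a list that holds one entry, the list of rows, each a list of 5 numbers: the gripper command: -1 is fully open, 1 is shut, values between are in proportion, then the shift along the world's x, y, z in units of 50 mm (1.0 is 50 mm), then the turn about the world's z in units of 8 degrees (1.0 is 8 degrees). In form: [[[gripper, tx, ty, tz, twist], ...]]. A call has 1 to 10 rows; each row shifts and turns the commanded pose from where the row before left it; what a row does not reach is not made up. A row lasts 1/10 s, in which the tool goes at most 50 mm and 8.59 degrees, less where a joint would pass 70% of its speed; a pose out of reach is approached as far as the arm can. A call is refused whole if a number of a shift passes 1 or a number of a turn 1, either way. A call with a gripper value outside its range is refused whole. The fingers move at their own pace and stop on an object; FORCE is the grip in N (left out, the last holds). Time passes only in rows, so rows that do not move let the fingers close. It gives the time, the measured TCP pose, the force, the opening and the grip force at its end, in the units of the state.
- ctrl.sense(): the state, without advancing time (a new reading comes with each control period).
- optics.capture(name): name is "side" or "top" or "wrist"; returns a dict with "img" (480x640x3 uint8, blue, green, red), "K" (3x3 intrinsics, pixels), "dist_coeffs" ([k1, k2, p1, p2, k3] as OpenCV has them; the pictures are not rectified), "R" (3x3) and "t" (3): a world point X has camera coordinates R X + t. Camera axes: x right, y down, z forward; pixel columns grow to the right and rows downward; lengths in mm; the calibration is good to about 2 mm. A picture is of the moment at which its call begins. There is no depth.
- ctrl.finish_job(): hands the job in; it is judged then, once.
The state is a dict: "time_s": time; "joints": joint angles; "dq": joint speeds; "tau": joint torques, N m; "eef_pos": TCP position; "ee_rot": TCP orientation; "force": force on the tool from outside, world axes, zero at the start; "wrist_torque": the same for the moment, N m; "grip_width": opening from 0.0 (shut) to 1.0 (fully open); "grip_force": force on a finger pad.
Only numpy, scipy, OpenCV 4.12 (cv2) and the standard library are available. Lean on these libraries where they do the work, as an engineer would, in place of code of your own. Each camera call takes 0.05 s, during which the arm holds its last target. There are 200 camera calls.

## Task

Put the sprung lens cap on the camera that lies on its back on the studio table: pick the cap up by pinching its two tabs together, lower it squarely into the mouth of the lens, press it home gently (the lens can only take a light push) and let the tabs spring out under the rim, so that it is latched flush all round. Leave the other things on the table alone.

Things in the scene. Friction and masses are not known exactly. Their poses are not given: they have to be found in the camera images.
- camera: Black camera lying on its back, fixed to the table: body 92 (x) x 132 (y) x 44 mm high, 50 mm high at the viewfinder hump on its +x side, 58 mm at the hand grip on its -y side. Origin on the table, at the centre of its underside, on the lens axis; z up. Pushing on lens or camera with more than 20 N is too much; it is rigid, so force rises fast
- lens_axis (a point): Point on the lens axis, 100 mm above the camera's origin. Upright round barrel, 76 mm outside. Its flat metal rim is 0 to 16 mm ABOVE this point: the lens was left extended by an amount that is not reported and must be felt or seen; it stays so. The mouth is a straight bore 58 mm wide, 14.5 mm deep, no chamfer; below it widens to 67 mm, 32 mm deep in all below the rim
- cap: Black lens cap, about 65 g, lying flat, its two grey tabs up. Origin at the centre of its underside, z up. The plug is 55 mm in diameter (51 mm in the lowest 4 mm), 22 mm high. On it a flange 70 mm in diameter and 4 mm thick. It may go into the lens at any yaw. Its 22 mm plug reaches through the 14.5 mm deep bore
- flange (a point): Centre of the underside of the cap's flange, 22 mm above the cap's origin: this face comes to rest on the lens rim when the cap is home
- tabs (a point): Midway between the two upright finger tabs, 37 mm above the cap's origin. Tabs stand from 26 to 48 mm above the cap's origin, 20 mm wide along x, 4 mm thick; at rest their outer faces are at y = +18 and -18 mm (36 mm apart). Pinch along the cap's y: each moves in 5 mm to a stop (then 26 mm apart)
- tab_a (a joint): Travel of the cap's +y tab, m: 0 sprung out, 0.005 pinched to the stop. Spring 3 N at rest, 7 N at the stop. The tab carries a hook 12 mm wide, 2 to 6 mm above the cap's origin, reaching 31.5 mm from the cap's axis at rest (too far for the bore) and 26.5 mm when pinched. With the flange on the rim it has 1.5 mm of room under the bore
- tab_b (a joint): The same for the cap's -y tab: 0 sprung out, 0.005 pinched to the stop
- mug: bystander: white mug 80 mm in diameter, 90 mm high, origin under its centre
- paint: bystander: upright plastic paint bottle 60 mm in diameter, 160 mm high, origin under its centre
- tin: bystander: tin 80 mm in diameter and 100 mm high with brushes standing to about 230 mm, origin under its centre
- jar_lid: bystander: plain white jar lid, a flat disc 60 mm in diameter and 12 mm high without tabs, origin under its centre

How it is judged:
By the outcome, as a careful person would: the job done as asked, in the order asked, and still so for the second after the job is handed in, with the robot touching nothing.
It also fails if it takes over 48 s, if anything falls off the work surface, if the arm or the gripper's body presses on something with over 40 N, if the wrist force passes 120 N, or if a joint passes its speed limit or range.

## Working session

There is one attempt and no reset: what is moved stays moved. The work goes in short steps, Python scripts to look and compute and a shell command to move; the robot and the scene stay as the last step left them, time stands still between calls to the robot, and variables do not carry over. Pictures are saved under pics/ and viewed, at most 10 in all, crops included, and the job is handed in when it is done.

```bash
mkdir -p pics; python3 - <<'E'
from rig import ctrl, optics
import cv2,numpy as np,pickle
d={n:optics.capture(n) for n in("top","side","wrist")}
pickle.dump(d,open('c0.pkl','wb'))
for n in d: cv2.imwrite(f'pics/{n}0.png',d[n]['img'])
for n in d: print(n,d[n]['K'].round(1).tolist(),np.round(d[n]['dist_coeffs'],4),(-d[n]['R'].T@d[n]['t']).round(1),d[n]['R'].round(3).tolist())
s=ctrl.sense();print(s)
E
```

```text
top [[439.3, 0.0, 312.8], [0.0, 439.3, 245.9], [0.0, 0.0, 1.0]] [-0.  0.  0.  0.  0.] [393.3 -21.8 982.4] [[-0.023, -1.0, -0.003], [-0.98, 0.023, -0.199], [0.199, -0.002, -0.98]]
side [[457.3, 0.0, 322.6], [0.0, 457.3, 239.1], [0.0, 0.0, 1.0]] [-0.0349  0.      0.      0.      0.    ] [ 245.1 -435.5  748.9] [[0.783, -0.622, 0.008], [-0.479, -0.61, -0.631], [0.397, 0.49, -0.776]]
wrist [[363.1, 0.0, 318.3], [0.0, 363.1, 240.7], [0.0, 0.0, 1.0]] [-0.0527  0.      0.      0.      0.    ] [102.2 520.8 372.7] [[0.334, 0.943, -0.001], [0.898, -0.318, 0.305], [0.287, -0.102, -0.952]]
{'time_s': 0.15, 'joints': array([ 1.00559406e+00,  3.13289801e-01,  1.49820703e+00,  2.51056249e-05,
        1.33099652e+00, -2.23382491e-01]), 'dq': array([-0.00141626, -0.00022381, -0.00211752,  0.00128846,  0.00054232,
       -0.00105999]), 'tau': array([ 2.29341182e-03, -4.12362564e+01, -2.59796280e+01, -1.85678705e-04,
        3.15820573e-03,  9.06595332e-07]), 'eef_pos': array([175.88327908, 494.47870609, 230.90365568]), 'ee_rot': array([-1.84261108e-04,  1.70081977e-01,  9.85429814e-01, -4.11110725e-04]), 'force': array([ 0.1472323 , -0.33022252, -0.17190917]), 'wrist_torque': array([-0.05292019,  0.04052809, -0.01629245]), 'grip_force': 0.0, 'grip_width': 1.005144657941029}
```

View pics/top0.png

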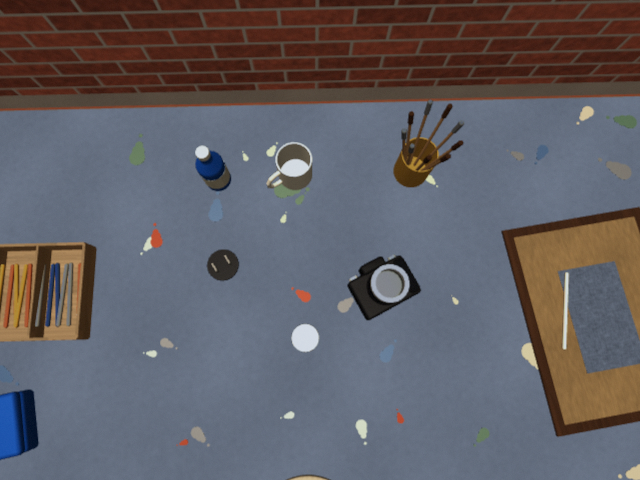

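View pics/side0.png

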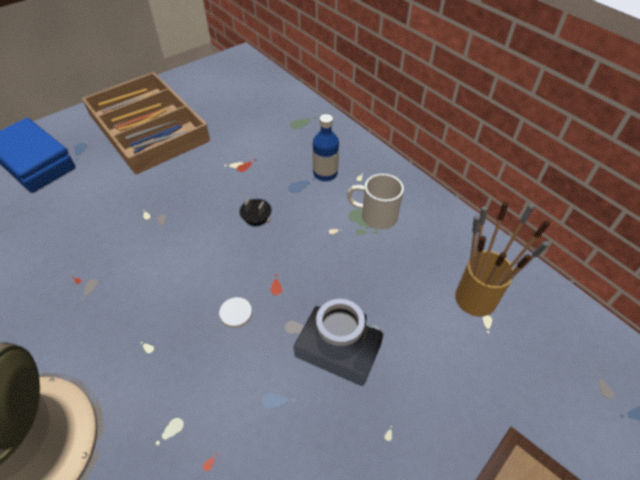

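The top view shows the cap at about (223,265) with its tabs at (213,266) and (228,259), and the lens rim around (390,284). The side view shows the cap at (255,211) and the rim at (341,322). Next I'll zoom in on both.

```bash
cat > h.py <<'E'
import numpy as np,cv2
def ray(c,uv):
    n=cv2.undistortPoints(np.array([[uv]],float),c['K'],np.array(c['dist_coeffs'],float))[0,0]
    d=c['R'].T@np.array([n[0],n[1],1]); return -c['R'].T@c['t'],d/np.linalg.norm(d)
def tri(obs):
    A=np.zeros((3,3));b=np.zeros(3)
    for c,uv in obs:
        o,d=ray(c,uv);P=np.eye(3)-np.outer(d,d);A+=P;b+=P@o
    X=np.linalg.solve(A,b)
    return X,[np.linalg.norm((np.eye(3)-np.outer(d,d))@(X-o)) for o,d in (ray(c,u) for c,u in obs)]
def onz(c,uv,z):
    o,d=ray(c,uv);return o+d*(z-o[2])/d[2]
def proj(c,X):
    return cv2.projectPoints(np.array(X,float).reshape(-1,3),cv2.Rodrigues(c['R'])[0],np.array(c['t'],float),c['K'],np.array(c['dist_coeffs'],float))[0][:,0]
E
python3 - <<'E'
from h import *
import pickle
d=pickle.load(open('c0.pkl','rb'))
for n,uv in(("cap",((223,265),(255,210))),("rim",((390,284),(341,321)))):
    print(n,tri([(d['top'],uv[0]),(d['side'],uv[1])]))
out=np.zeros((600,800,3),np.uint8)
for i,(n,(u,v)) in enumerate([("top",(223,265)),("top",(388,288)),("side",(255,210)),("side",(341,335))]):
    c=d[n]['img'][v-38:v+37,u-50:u+50]; out[300*(i//2):300*(i//2)+300,400*(i%2):400*(i%2)+400]=cv2.resize(c,(400,300),interpolation=cv2.INTER_CUBIC)
cv2.imwrite('pics/z1.png',cv2.convertScaleAbs(out,alpha=1.5))
E
```

```text
cap (array([550.49967628, 174.71079836,  25.15673292]), [np.float64(1.262852941575648), np.float64(1.2628529415758412)])
rim (array([ 491.79367758, -177.25867215,  104.90844086]), [np.float64(1.988940790852678), np.float64(1.9889407908527004)])
```

View pics/z1.png

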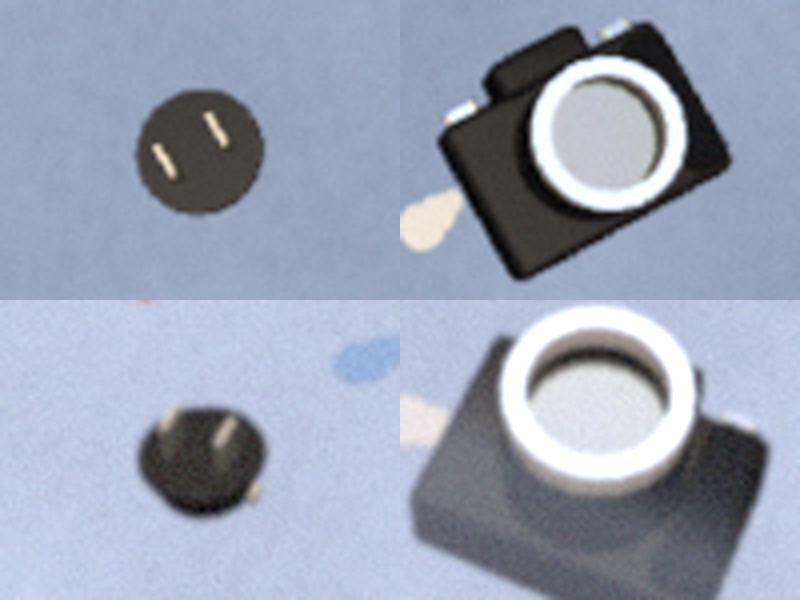

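The zoom shows the tabs at about (214.3,267.3) and (227,259.3) in the top view, so the pinch line runs at roughly 122° in world yaw. I'll move above the cap and measure with the wrist camera.

```bash
python3 -m handwheel '[[[-1,0.7,-0.6,0,0.64],[-1,0.75,-0.64,0,0.64],[-1,0.75,-0.64,0,0.64],[-1,0.75,-0.64,0,0.64],[-1,0.75,-0.64,0,0.64],[-1,0.75,-0.64,0,0.64],[-1,0.75,-0.64,0,0.64],[-1,0.75,-0.64,0,0.64],[-1,0.75,-0.64,0,0.64],[-1,0.3,-0.3,0,0.64]]]' 30
python3 -m handwheel '[[[-1,0,0,0,0],[-1,0,0,0,0],[-1,0,0,0,0]]]'
python3 - <<'E'
from rig import ctrl, optics
import cv2,numpy as np,pickle
d=optics.capture("wrist");pickle.dump(d,open('w1.pkl','wb'));cv2.imwrite('pics/w1.png',d['img'])
s=ctrl.sense();print(s['eef_pos'],s['ee_rot'],s['joints'],-d['R'].T@d['t'])
E
```

```text
time_s: 1.15
eef_pos: [528.3, 190.7, 230.6]
ee_rot: [-0.0, -0.273, 0.962, -0.0]
force: [0.1, 0.5, 0.3]
grip_width: 1.0
grip_force: 0.0
time_s: 1.45
eef_pos: [525.2, 194.6, 231.4]
ee_rot: [-0.0, -0.272, 0.962, 0.0]
force: [-0.9, 0.5, 0.2]
grip_width: 1.001
grip_force: 0.0
[525.20836021 194.61923321 231.47390234] [ 2.88833526e-05 -2.72663800e-01  9.62109374e-01  5.99206032e-05] [ 1.45649795e-01  3.90458680e-01  1.38872521e+00  1.29134662e-04
  1.36236708e+00 -1.97749457e+00] [458.61461581 153.42035414 373.27688924]
```

View pics/w1.png

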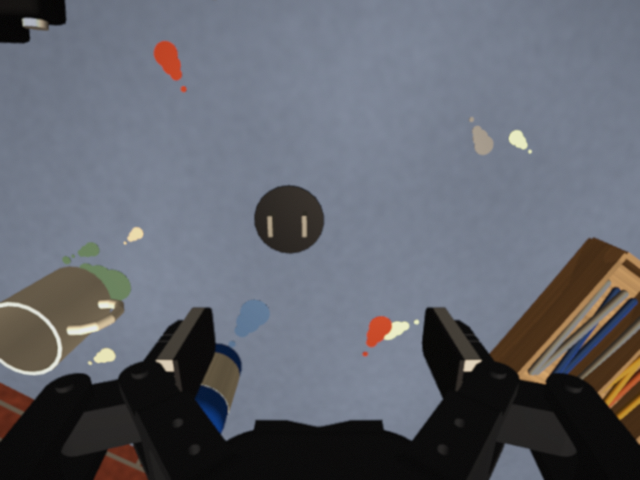

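The wrist view shows the cap's flange disc at about (289,219), radius about 34 px. The tab tops are at (270,227) and (304,227), and the finger line is already nearly parallel to them.

```bash
cat >> h.py <<'E'
def blob(c,mask,uv):
    n,l,s,ce=cv2.connectedComponentsWithStats(mask.astype(np.uint8))
    i=l[int(uv[1]),int(uv[0])]
    m=(l==i).astype(np.uint8);k=max(cv2.findContours(m,cv2.RETR_EXTERNAL,cv2.CHAIN_APPROX_NONE)[0],key=cv2.contourArea)
    return cv2.fitEllipse(k),k
def cap(c,uv,r=60,th=75,tab=110):
    im=c['img'];g=im.max(2).astype(int);red=im[...,2].astype(int)
    H,W=g.shape;yy,xx=np.mgrid[:H,:W];near=np.hypot(xx-uv[0],yy-uv[1])<r
    e,k=blob(c,(g<th)&near,uv)
    fl=np.zeros((H,W),np.uint8);cv2.drawContours(fl,[cv2.convexHull(k)],-1,1,-1)
    fl=cv2.erode(fl,np.ones((5,5)))
    n,l,s,ce=cv2.connectedComponentsWithStats(((red>tab)&(fl>0)).astype(np.uint8))
    o=np.argsort(-s[1:,4])[:2]+1
    return e,[ce[i] for i in o],s[o,4]
E
cat > m1.py <<'E'
from h import *
import pickle
d=pickle.load(open('c0.pkl','rb'));w=pickle.load(open('w1.pkl','rb'))
ew=cap(w,(289,210));et=cap(d['top'],(221,266),r=22)
for n,c,e in(("w",w,ew),("t",d['top'],et)):
    a,b=[onz(c,p,48) for p in e[1]]
    print(n,np.round(e[0],1) if 0 else e[0],e[1],e[2],'flange26',onz(c,e[0][0],26).round(1),'tabmid48',((a+b)/2).round(1),'sep',np.linalg.norm(a-b).round(1),'ang',np.degrees(np.arctan2(*(a-b)[1::-1])).round(1))
print(tri([(w,ew[0][0]),(d['top'],et[0][0])]),tri([(w,np.mean(ew[1],0)),(d['top'],np.mean(et[1],0))]))
E
python3 m1.py
```

```text
w ((288.6550598144531, 218.90052795410156), (66.03059387207031, 68.3427734375), 110.08953857421875) [array([303.96116505, 226.        ]), array([269.5257732 , 226.02061856])] [103  97] flange26 [549.3 175.6  26. ] tabmid48 [550.4 176.1  48. ] sep 32.0 ang 121.7
t ((222.51100158691406, 264.5636291503906), (29.559667587280273, 30.821104049682617), 59.65090560913086) [array([213.63157895, 266.68421053]), array([226.55555556, 258.66666667])] [19 18] flange26 [550.2 176.1  26. ] tabmid48 [550.8 176.8  48. ] sep 32.3 ang 121.5
(array([549.88386359, 175.9337159 ,  25.41860289]), [np.float64(0.46519230776594495), np.float64(0.4651923077662129)]) (array([550.27337476, 176.26963177,  49.49053421]), [np.float64(0.3601470845707764), np.float64(0.360147084570753)])
```

```bash
python3 -m handwheel '[[[-1,0.25,-0.18,-0.5,0],[-1,0.24,-0.18,-0.7,0],[-1,0,0,-0.8,0],[-1,0,0,-0.5,0],[-1,0,0,-0.3,0],[-1,0,0,0,0],[-1,0,0,0,0],[-1,0,0,0,0]]]' 
python3 - <<'E'
from rig import ctrl, optics
import cv2,pickle
from h import *
d=optics.capture("wrist");pickle.dump(d,open('w2.pkl','wb'));cv2.imwrite('pics/w2.png',d['img'])
s=ctrl.sense();print(s['eef_pos'],s['ee_rot'],s['force'])
print(proj(d,[[550,176,26],[550,176,48]]))
E
```

```text
time_s: 2.3
eef_pos: [550.9, 176.1, 92.7]
ee_rot: [0.001, -0.273, 0.962, -0.0]
force: [-0.0, 0.2, 0.3]
grip_width: 0.997
grip_force: 0.0
[550.94273969 175.98898622  92.61562258] [ 1.12051383e-03 -2.72567508e-01  9.62135991e-01 -1.80337101e-04] [-0.58555178  0.00206065  0.85349023]
[[318.71046724 256.76024168]
 [318.75626335 270.62939126]]
```

View pics/w2.png

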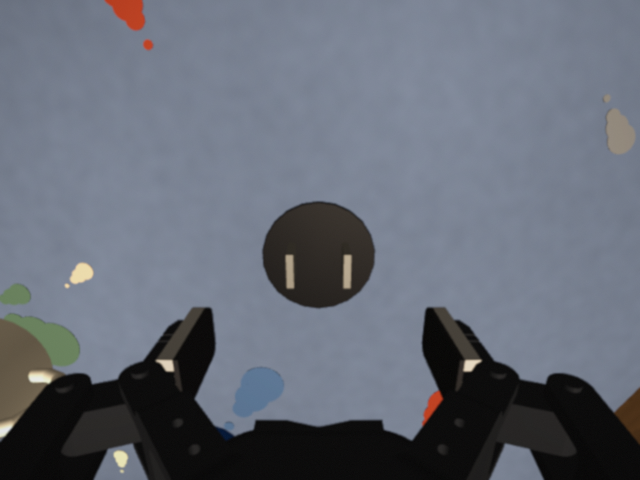

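The close view confirms it: disc at (319,254), tab tops at (290,272) and (347,272), centred between the fingers. I'll descend and pinch.

```bash
python3 -m handwheel '[[[-1,0,0,-0.5,0],[-1,0,0,-0.4,0],[-1,0,0,-0.26,0],[-1,0,0,-0.08,0],[-1,0,0,0,0],[-1,0,0,0,0]]]' 30
python3 -m handwheel '[[[1,0,0,0,0],[1,0,0,0,0],[1,0,0,0,0],[1,0,0,0,0],[1,0,0,0,0],[1,0,0,0,0],[1,0,0,0,0],[1,0,0,0,0]]]' 30
```

```text
time_s: 2.95
eef_pos: [551.1, 175.7, 30.3]
ee_rot: [0.001, -0.272, 0.962, -0.0]
force: [-0.1, 0.1, 0.6]
grip_width: 0.998
grip_force: 0.0
time_s: 3.75
eef_pos: [550.9, 175.8, 30.4]
ee_rot: [0.001, -0.272, 0.962, -0.0]
force: [-1.8, 0.0, 8.7]
grip_width: 0.278
grip_force: 30.6
```

```bash
python3 -m handwheel '[[[1,0,0,0.3,0],[1,0,0,0.6,0],[1,0,0,0.8,0],[1,0,0,0.8,0],[1,0,0,0.6,0],[1,0,0,0.3,0],[1,0,0,0,0],[1,0,0,0,0]]]' 
python3 - <<'E'
from rig import ctrl, optics
import cv2,pickle
from h import *
d=optics.capture("wrist");pickle.dump(d,open('w3.pkl','wb'))
t=optics.capture("side")
s=ctrl.sense();print(s['eef_pos'],s['ee_rot'],s['force'],s['grip_width'],s['wrist_torque'])
u=proj(t,s['eef_pos'])[0].astype(int);print(u)
c=t['img'][max(u[1]-75,0):u[1]+75,u[0]-100:u[0]+100]
o=np.hstack([cv2.resize(d['img'],(400,300)),cv2.resize(c,(400,300),interpolation=cv2.INTER_CUBIC)])
cv2.imwrite('pics/w3.png',o)
E
```

```text
time_s: 4.55
eef_pos: [550.1, 175.6, 198.4]
ee_rot: [-0.001, -0.272, 0.962, 0.0]
force: [0.5, -1.1, -0.8]
grip_width: 0.271
grip_force: 29.9
[549.92962148 175.5417389  197.76323758] [-1.28962174e-03 -2.72387801e-01  9.62186663e-01  2.21296113e-04] [-0.38998564  1.07392006 -1.34504712] 0.27048800189695726 [0.00249162 0.03701055 0.00187671]
[244 146]
```

View pics/w3.png

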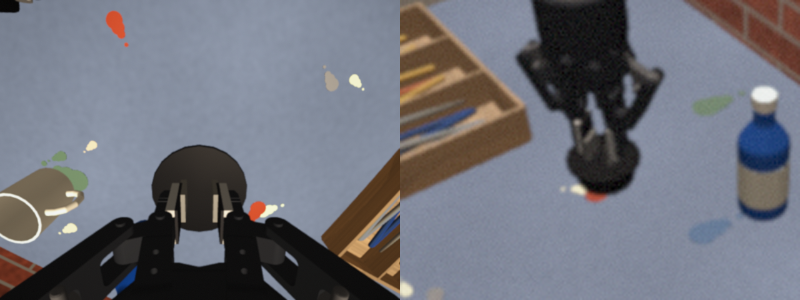

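The cap is held: in the wrist view the flange disc is at about (318,301) full-scale, with the tabs pinched between the pads, and the side view shows it off the table. I'll go to a lookout beside the lens.

```bash
python3 -m handwheel '[[[1,0,-0.3,0,0],[1,0,-0.6,0,0],[1,0,-0.8,0,0],[1,0,-0.8,0,0],[1,0,-0.8,0,0],[1,0,-0.8,0,0],[1,0,-0.8,0,0],[1,0,-0.6,0,0],[1,0,-0.5,0,0],[1,0,-0.3,0,0]]]' 
python3 -m handwheel '[[[1,0,0,0,0],[1,0,0,0,0],[1,0,0,0,0],[1,0,0,0,0]]]'
python3 - <<'E'
from rig import ctrl, optics
import cv2,pickle
from h import *
d=optics.capture("wrist");pickle.dump((d,ctrl.sense()),open('w4.pkl','wb'));cv2.imwrite('pics/w4.png',d['img'])
s=ctrl.sense();print(s['eef_pos'],s['ee_rot'],s['force'],s['joints'])
E
```

```text
time_s: 5.65
eef_pos: [549.7, -141.9, 198.6]
ee_rot: [-0.001, -0.271, 0.962, 0.0]
force: [-0.4, 0.7, -0.3]
grip_width: 0.271
grip_force: 29.9
time_s: 6.05
eef_pos: [550.6, -138.4, 199.3]
ee_rot: [0.0, -0.273, 0.962, 0.0]
force: [0.3, 0.2, -0.4]
grip_width: 0.271
grip_force: 29.9
[ 550.57280558 -138.50690073  199.35312451] [ 2.58624584e-05 -2.73019939e-01  9.62008374e-01  1.97581010e-05] [ 0.22610503  0.70640279 -0.2643686 ] [-4.52796214e-01  4.31676869e-01  1.41360895e+00  6.64187107e-05
  1.29629460e+00 -2.57667223e+00]
```

View pics/w4.png

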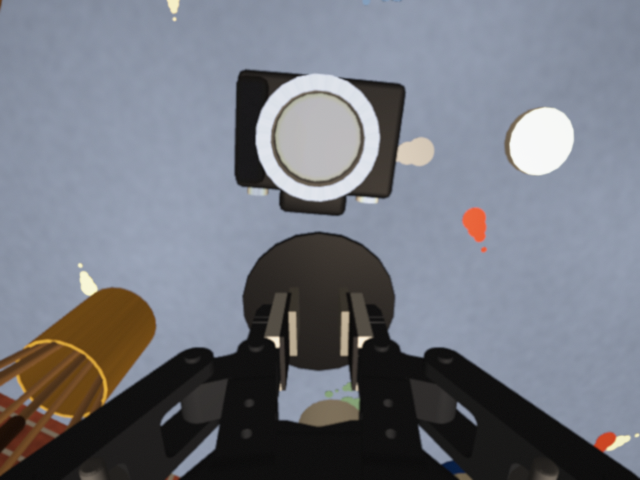

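The wrist picture shows the rim ring centred at about (318,138), the held flange at about (319,300), and nothing else near the lens. I'll fit both circles.

```bash
cat > m2.py <<'E'
from h import *
import pickle
from scipy.optimize import least_squares
d=pickle.load(open('c0.pkl','rb'));w,s=pickle.load(open('w4.pkl','rb'))
th=np.linspace(0,2*np.pi,721)
def circ(X,r,tx=0,ty=0): 
    e1=np.array([1,0,tx]);e2=np.array([0,1,ty])
    e1=e1/np.linalg.norm(e1);e2=e2-e1*(e2@e1);e2/=np.linalg.norm(e2)
    return np.array(X)+r*(np.outer(np.cos(th),e1)+np.outer(np.sin(th),e2))
def res(c,pts,P):
    q=proj(c,P);dd=np.linalg.norm(pts[:,None]-q[None],axis=2);i=dd.argmin(1)
    ctr=q.mean(0);return np.linalg.norm(pts-ctr,axis=1)-np.linalg.norm(q[i]-ctr,axis=1)
# bright rim contours (outer and hole), half-pixel handled by upsampling x4
def rim(c,uv,r,t):
    y0,x0=uv[1]-r,uv[0]-r;g=cv2.cvtColor(c['img'],6)[y0:y0+2*r,x0:x0+2*r]
    g=cv2.resize(g,None,fx=4,fy=4,interpolation=cv2.INTER_CUBIC)
    ks,h=cv2.findContours((g>t).astype(np.uint8),cv2.RETR_CCOMP,cv2.CHAIN_APPROX_NONE)
    o=max(ks,key=lambda k:cv2.contourArea(cv2.convexHull(k)));io=[i for i,k in enumerate(ks) if k is o][0]
    ho=[k for i,k in enumerate(ks) if h[0][i][3]==io];ho=max(ho,key=cv2.contourArea) if ho else None
    f=lambda k:(k[:,0]-1.5)/4+[x0,y0]
    return f(cv2.convexHull(o)),None if ho is None else f(ho)
R={}
for n,c,uv,r,t in(("w",w,(318,138),70,190),("t",d['top'],(390,284),26,160),("s",d['side'],(341,321),32,160)):
    g=cv2.cvtColor(c['img'],6);o,h=rim(c,uv,r,t);R[n]=(c,o,h)
    print(n,[None if k is None else np.round(cv2.fitEllipse(k.astype(np.float32)),1).tolist() if 0 else cv2.fitEllipse(k.astype(np.float32)) for k in(o,h)])
for use in("w","wt","wts"):
  for z in ((None,) ):
    f=lambda p:np.concatenate([np.r_[res(R[n][0],R[n][1],circ(p,38))/len(R[n][1])**.5,(res(R[n][0],R[n][2],circ(p,29))/len(R[n][2])**.5 if R[n][2] is not None else [])] for n in use])
    q=least_squares(f,[492,-177,106]);print(use,q.x.round(2),'rms px',np.sqrt(2*q.cost/len(use)/2).round(2))
e=[R[n][1] for n in R]
print('tri outer',tri([(R[n][0],cv2.fitEllipse(R[n][1].astype(np.float32))[0]) for n in R]))
# held flange
g=w['img'].max(2);yy,xx=np.mgrid[:480,:640]
k=max(cv2.findContours(((g<75)&(np.hypot(xx-319,yy-300)<90)&(yy>218)).astype(np.uint8),cv2.RETR_EXTERNAL,cv2.CHAIN_APPROX_NONE)[0],key=cv2.contourArea)[:,0].astype(float)
k=k[(k[:,1]<335)&(np.hypot(*(k-[319,300]).T)<85)]
T=s['eef_pos']
for rr in (35,):
  q=least_squares(lambda p:res(w,k,circ(p[:3],rr,p[3],p[4])),[T[0],T[1],T[2]-3,0,0],loss='soft_l1');print('flange',q.x.round(3),'rel tcp',(q.x[:3]-T).round(2),np.sqrt(np.mean(q.fun**2)))
  q=least_squares(lambda p:res(w,k,circ(p[:3],rr)),[T[0],T[1],T[2]-3],loss='soft_l1');print('flat',q.x.round(3),'rel tcp',(q.x-T).round(2),np.sqrt(np.mean(q.fun**2)),len(k))
E
python3 m2.py
```

```text
w [((317.251220703125, 136.94577026367188), (122.53714752197266, 126.73938751220703), 178.83079528808594), ((317.2962951660156, 138.20462036132812), (94.89131164550781, 97.53840637207031), 0.15831147134304047)]
t [((389.76025390625, 282.8783264160156), (36.39683151245117, 37.77452087402344), 124.76461029052734), ((389.9834289550781, 282.66534423828125), (29.736364364624023, 30.909746170043945), 136.4276123046875)]
s [((340.1640625, 319.5377502441406), (42.9422492980957, 47.837547302246094), 96.5600814819336), ((340.1009521484375, 318.981689453125), (31.923948287963867, 37.209983825683594), 95.7289047241211)]
w [ 491.79 -175.2   110.21] rms px 0.36
wt [ 491.82 -175.21  110.3 ] rms px 0.5
wts [ 491.97 -175.34  110.43] rms px 0.58
tri outer (array([ 491.65990941, -176.0614073 ,  108.80529687]), [np.float64(1.2728582119177096), np.float64(0.7507146091968364), np.float64(1.321565492183488)])
flange [ 5.52339e+02 -1.37071e+02  1.89484e+02  4.50000e-02  3.30000e-02] rel tcp [ 1.77  1.44 -9.87] 0.4925395832944637
flat [ 551.99  -137.275  189.587] rel tcp [ 1.42  1.23 -9.77] 0.6345900584060771 271
```

```bash
cat > m3.py <<'E'
exec(open('m2.py').read().split('# bright')[0])
def fit(w,uv,rad,top,bot,T):
    g=w['img'].max(2);yy,xx=np.mgrid[:480,:640]
    k=max(cv2.findContours(((g<75)&(np.hypot(xx-uv[0],yy-uv[1])<rad)&(yy>top)).astype(np.uint8),cv2.RETR_EXTERNAL,cv2.CHAIN_APPROX_NONE)[0],key=cv2.contourArea)[:,0].astype(float)
    k=k[(k[:,1]<bot)&(np.hypot(*(k-uv).T)<rad-5)]
    for i in(5,3):
        q=least_squares(lambda p:res(w,k,circ(p[:3],35,*p[3:])),np.r_[T,[0,0]][:i],loss='soft_l1');print(q.x.round(3),np.sqrt(np.mean(q.fun**2)).round(2),len(k),k.min(0),k.max(0))
if __name__=='__main__':
    for n,c,uv,rad,top,bot,T in(("w1",pickle.load(open('w1.pkl','rb')),(289,219),45,180,235,(550,176,26)),("w2",pickle.load(open('w2.pkl','rb')),(319,254),65,195,270,(550,176,26)),("w3",pickle.load(open('w3.pkl','rb')),(319,300),90,218,335,(550,175.5,193)),("w4",w,(319,300),90,218,335,(550.6,-138.5,194))):
        print(n);fit(c,uv,rad,top,bot,T)
E
python3 m3.py
```

```text
w1
[5.53960e+02 1.77028e+02 1.14010e+01 1.60000e-02 1.50000e-02] 0.3 127 [255. 186.] [323. 234.]
[553.88  177.005  11.423] 0.3 127 [255. 186.] [323. 234.]
w2
[5.52491e+02 1.77062e+02 1.86950e+01 3.20000e-02 1.90000e-02] 0.28 183 [263. 202.] [373. 269.]
[552.358 176.976  18.547] 0.3 183 [263. 202.] [373. 269.]
w3
[5.51820e+02 1.76802e+02 1.88663e+02 4.00000e-02 3.00000e-02] 0.49 271 [243. 232.] [394. 334.]
[551.501 176.626 188.766] 0.61 271 [243. 232.] [394. 334.]
w4
[ 5.52339e+02 -1.37071e+02  1.89484e+02  4.50000e-02  3.30000e-02] 0.49 271 [243. 232.] [393. 334.]
[ 551.99  -137.275  189.597] 0.63 271 [243. 232.] [393. 334.]
```

```bash
python3 -m handwheel '[[[1,-0.37,-0.23,0,0],[1,-0.5,-0.3,0,0],[1,-0.3,-0.2,-0.2,0],[1,0,0,-0.4,0],[1,0,0,-0.3,0],[1,0,0,-0.12,0],[1,0,0,0,0],[1,0,0,0,0],[1,0,0,0,0],[1,0,0,0,0]]]' 
python3 - <<'E'
from rig import ctrl, optics
import cv2,pickle
from h import *
S=[ctrl.sense()]
d=optics.capture("wrist");S.append(ctrl.sense());t=optics.capture("side");S.append(ctrl.sense());p=optics.capture("top");S.append(ctrl.sense())
pickle.dump((d,t,p,S),open('w5.pkl','wb'))
for s in S:print(s['eef_pos'].round(2),s['force'].round(2))
c=t['img'][235:385,240:440];c2=d['img'][100:400,140:500]
o=np.hstack([cv2.resize(d['img'][70:370,140:540],(400,300)),cv2.resize(c,(400,300),interpolation=cv2.INTER_CUBIC)])
cv2.imwrite('pics/w5.png',cv2.convertScaleAbs(o,alpha=1.4))
E
```

```text
time_s: 7.1
eef_pos: [492.3, -175.9, 148.9]
ee_rot: [0.0, -0.273, 0.962, -0.0]
force: [0.5, 1.0, -0.1]
grip_width: 0.271
grip_force: 29.9
[ 492.26 -175.92  148.86] [ 0.48  1.04 -0.14]
[ 492.21 -175.89  148.75] [ 0.32 -0.42 -1.02]
[ 492.11 -175.91  148.63] [-0.17 -0.49 -0.45]
[ 492.09 -175.91  148.53] [-0.09 -0.47 -1.24]
```

View pics/w5.png

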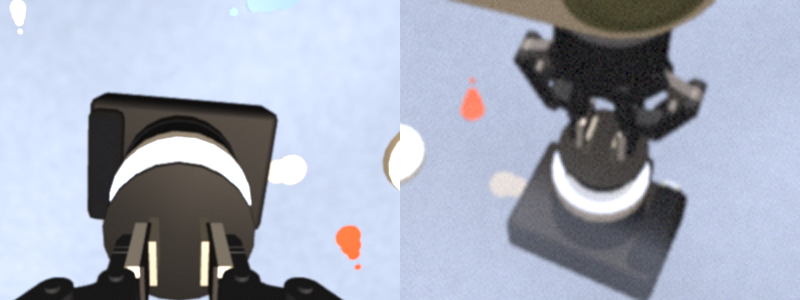

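The rim crescent is symmetric about the held flange in the wrist picture (108 to 252 against 103 to 255 in the crop), and the side view agrees. I'll lower slowly and watch the force.

```bash
python3 -m handwheel '[[[1,0,0,-0.06,0],[1,0,0,-0.06,0],[1,0,0,-0.06,0],[1,0,0,0,0],[1,0,0,0,0]]]'; python3 -m handwheel '[[[1,0,0,-0.04,0],[1,0,0,0,0]]]';python3 -m handwheel '[[[1,0,0,-0.02,0],[1,0,0,0,0],[1,0,0,0,0]]]'
```

```text
time_s: 7.75
eef_pos: [492.0, -175.9, 139.2]
ee_rot: [-0.0, -0.272, 0.962, 0.0]
force: [-0.5, -0.3, -0.2]
grip_width: 0.271
grip_force: 29.9
time_s: 7.95
eef_pos: [491.9, -175.8, 137.1]
ee_rot: [-0.0, -0.272, 0.962, 0.0]
force: [0.4, -0.5, -0.7]
grip_width: 0.272
grip_force: 29.9
time_s: 8.25
eef_pos: [492.0, -175.9, 136.3]
ee_rot: [0.0, -0.272, 0.962, 0.0]
force: [-1.5, 0.1, -0.9]
grip_width: 0.275
grip_force: 29.9
```

```bash
python3 -m handwheel '[[[1,0,0,-0.02,0],[1,0,0,0,0],[1,0,0,0,0]]]' | grep -E "pos|force:"; python3 -m handwheel '[[[1,0,0,-0.02,0],[1,0,0,0,0],[1,0,0,0,0]]]'| grep -E "pos|force:"
```

```text
eef_pos: [492.0, -175.9, 135.3]
force: [-1.0, 0.1, -0.4]
grip_force: 29.9
eef_pos: [492.0, -175.9, 134.3]
force: [0.3, 0.8, 0.2]
grip_force: 29.9
```

```bash
python3 -m handwheel '[[[1,0,0,-0.02,0],[1,0,0,0,0],[1,0,0,0,0]]]' | grep -E "pos|force:"; python3 -m handwheel '[[[1,0,0,-0.02,0],[1,0,0,0,0],[1,0,0,0,0]]]'| grep -E "pos|force:"
```

```text
eef_pos: [492.0, -175.9, 133.3]
force: [-0.1, -1.0, -1.4]
grip_force: 29.9
eef_pos: [492.0, -175.9, 132.2]
force: [0.1, 0.1, -0.5]
grip_force: 29.9
```

```bash
for i in 1; do python3 -m handwheel '[[[1,0,0,-0.02,0],[1,0,0,-0.02,0],[1,0,0,0,0]]]' | grep -E "pos|force:"; done; python3 -m handwheel '[[[1,0,0,-0.02,0],[1,0,0,-0.02,0],[1,0,0,0,0]]]'| grep -E "pos|force:"
```

```text
eef_pos: [491.9, -175.8, 130.1]
force: [0.9, -0.2, -0.6]
grip_force: 29.9
eef_pos: [491.9, -175.8, 128.1]
force: [-0.4, -0.1, -0.3]
grip_force: 29.9
```

```bash
python3 -m handwheel '[[[1,0,0,-0.02,0],[1,0,0,-0.02,0],[1,0,0,0,0]]]' | grep -E "pos|force:"; python3 -m handwheel '[[[1,0,0,-0.02,0],[1,0,0,-0.02,0],[1,0,0,0,0]]]'| grep -E "pos|force:"
```

```text
eef_pos: [491.9, -175.8, 126.1]
force: [0.8, -0.1, -0.3]
grip_force: 29.9
eef_pos: [491.9, -175.8, 124.1]
force: [-0.2, 1.0, -0.5]
grip_force: 29.9
```

```bash
python3 -m handwheel '[[[1,0,0,-0.02,0],[1,0,0,0,0]]]' | grep -E "pos|force:"; python3 -m handwheel '[[[1,0,0,-0.01,0],[1,0,0,-0.01,0],[1,0,0,0,0]]]'| grep -E "pos|force:"
```

```text
eef_pos: [492.0, -175.8, 123.2]
force: [-0.0, -0.1, 0.9]
grip_force: 29.9
eef_pos: [491.9, -175.9, 122.2]
force: [0.2, -0.3, -0.2]
grip_force: 29.9
```

```bash
python3 -m handwheel '[[[1,0,0,-0.01,0],[1,0,0,0,0]]]' | grep -E "pos|force:"; python3 -m handwheel '[[[1,0,0,-0.01,0],[1,0,0,0,0]]]'| grep -E "pos|force:"
```

```text
eef_pos: [492.0, -175.9, 121.8]
force: [0.0, -0.1, -0.6]
grip_force: 29.9
eef_pos: [492.0, -175.8, 121.2]
force: [0.4, 0.3, -0.9]
grip_force: 29.9
```

```bash
python3 -m handwheel '[[[1,0,0,-0.01,0],[1,0,0,0,0]]]' | grep -E "pos|force:"; python3 -m handwheel '[[[1,0,0,-0.01,0],[1,0,0,0,0]]]'| grep -E "pos|force:"
```

```text
eef_pos: [492.0, -175.8, 120.7]
force: [0.8, 0.0, 0.2]
grip_force: 29.9
eef_pos: [492.0, -175.9, 120.2]
force: [-1.4, -0.3, -0.7]
grip_force: 29.9
```

```bash
python3 -m handwheel '[[[1,0,0,-0.01,0],[1,0,0,0,0]]]' | grep -E "pos|force:"; python3 -m handwheel '[[[1,0,0,-0.01,0],[1,0,0,0,0]]]'| grep -E "pos|force:"
```

```text
eef_pos: [492.0, -175.9, 119.7]
force: [0.2, 0.1, -0.8]
grip_force: 29.9
eef_pos: [491.9, -175.9, 119.2]
force: [-0.0, -0.5, -0.0]
grip_force: 29.9
```

```bash
python3 -m handwheel '[[[1,0,0,-0.01,0],[1,0,0,0,0]]]' | grep -E "pos|force:"; python3 -m handwheel '[[[1,0,0,-0.01,0],[1,0,0,0,0]]]'| grep -E "pos|force:"
```

```text
eef_pos: [492.0, -175.8, 118.7]
force: [0.5, 0.1, -1.3]
grip_force: 29.9
eef_pos: [492.0, -175.9, 118.6]
force: [-1.5, 0.4, 3.6]
grip_force: 30.6
```

```bash
python3 -m handwheel '[[[1,0,0,-0.01,0],[1,0,0,0,0]]]' | grep -E "pos|force:"
```

```text
eef_pos: [492.0, -175.9, 118.5]
force: [-3.3, 1.2, 8.0]
grip_force: 31.4
```

```bash
python3 -m handwheel '[[[1,0,0,-0.01,0],[1,0,0,0,0]]]' | grep -E "pos|force:"
```

```text
eef_pos: [492.1, -175.9, 118.5]
force: [-3.7, 2.8, 13.0]
grip_force: 32.2
```

Contact is at TCP z 118.5, so the rim is near 110 mm and the push is 13 N. I'll ease slightly and open.

```bash
python3 -m handwheel '[[[1,0,0,0.01,0],[0.4,0,0,0,0],[0.25,0,0,0,0],[0.1,0,0,0,0],[0,0,0,0,0],[-0.1,0,0,0,0],[-0.3,0,0,0,0],[-0.3,0,0,0,0]]]'
python3 - <<'E'
from rig import ctrl, optics
import cv2,pickle
from h import *
d=optics.capture("wrist");t=optics.capture("side")
pickle.dump((d,t),open('w6.pkl','wb'))
o=np.hstack([d['img'][70:370,140:540],cv2.resize(t['img'][235:385,240:440],(400,300),interpolation=cv2.INTER_CUBIC)])
cv2.imwrite('pics/w6.png',cv2.convertScaleAbs(o,alpha=1.6))
print(ctrl.sense()['force'],ctrl.sense()['eef_pos'])
E
```

```text
time_s: 13.95
eef_pos: [492.0, -175.9, 117.8]
ee_rot: [-0.0, -0.272, 0.962, 0.0]
force: [-0.1, -0.8, -0.5]
grip_width: 0.65
grip_force: 0.0
[0.69244922 0.34555701 0.01602874] [ 491.99645284 -175.87466857  117.80328142]
```

View pics/w6.png

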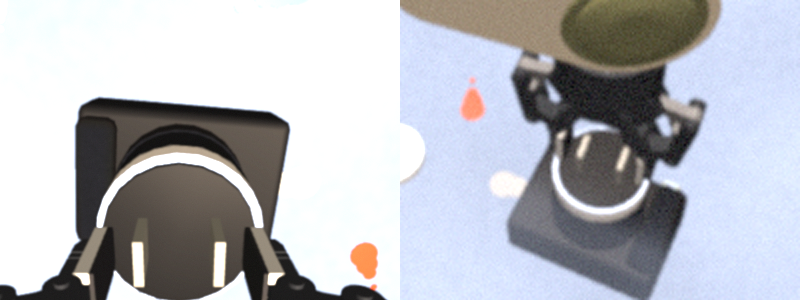

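In the wrist crop the flange sits concentric on the rim with an even white ring, and the tab tops are at (138,250) and (219,250). I'll lift clear and measure tab spread and flange height.

```bash
python3 -m handwheel '[[[-0.3,0,0,0.1,0],[-0.4,0,0,0.3,0],[-0.6,0,0,0.6,0],[-1,0,0,0.8,0],[-1,0,0,0.8,0],[-1,0,0,0.3,0],[-1,0,0,0,0],[-1,0,0,0,0],[-1,0,0,0,0]]]' | grep -E "pos|force:"
python3 - <<'E'
from rig import ctrl, optics
import cv2,pickle
from h import *
d=optics.capture("wrist");t=optics.capture("side");p=optics.capture("top")
pickle.dump((d,t,p),open('w7.pkl','wb'))
uv=proj(d,[491.8,-175.4,114])[0];print(uv)
cv2.imwrite('pics/w7.png',cv2.resize(cv2.convertScaleAbs(d['img'][int(uv[1])-110:int(uv[1])+110,int(uv[0])-140:int(uv[0])+140],alpha=2),(800,629))[:600])
e=cap(d,(uv[0],uv[1]-10),r=110)
P=[onz(d,q,136) for q in e[1]];print(e[0],e[1],e[2],P,np.linalg.norm(P[0]-P[1]),'flange114',onz(d,e[0][0],114))
for n,q in(('d',d),):
    g=cv2.cvtColor(q['img'],6)
E
```

```text
eef_pos: [491.5, -175.6, 261.4]
force: [0.1, 0.4, 0.5]
grip_force: 0.0
[317.55116858 224.42588885]
((317.256103515625, 222.79212951660156), (78.29437255859375, 80.42888641357422), 93.26717376708984) [array([338.46666667, 231.67333333]), array([296.51677852, 231.91946309])] [150 149] [array([ 483.22053555, -161.87435094,  136.        ]), array([ 500.26876095, -189.17370223,  136.        ])] 32.18534713424592 flange114 [ 490.74145068 -176.33823353  114.        ]
```

View pics/w7.png

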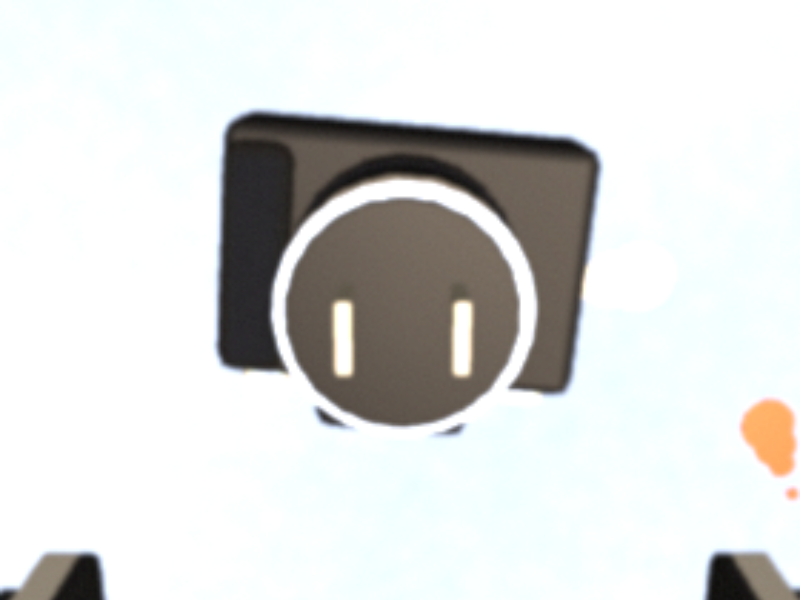

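The tab spacing is 32.2 mm, which is the rest spread, so both hooks are out below the bore. The flange sits evenly on the rim and the gripper is clear, so I'm handing in.

```bash
python3 -c "
from rig import ctrl
print(ctrl.finish_job())"
```

```text
the job is handed in; nothing more can be done
None
```

The lens cap is seated flush in the lens with both tabs sprung out to their rest spacing of 32 mm, pressed home with about 13 N; the job is handed in, with no verdict reported back.

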